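# Clip the small rolling pins into their rack in size order

### The job

The pin rack on the bakery counter already holds the thickest and the thinnest small rolling pin, one at each end. Press the two loose pins that have steel spindle ends into the two empty middle slots, so that all four run in order of thickness along the rack, each clicked fully home under its spring clips at both ends. Leave the two end pins clipped in; the plain tapered pin without spindles is not one of the set.

Things in the scene. Friction and masses are not known exactly. Their poses are not given: they have to be found in the camera images.
- pin42_mid (a point): miniature rolling pin: beech barrel 42 mm in diameter and 100 mm long on a steel spindle 12 mm in diameter that sticks out 42 mm at both ends (184 mm overall), second thickest of the four. Point: on the axis at mid-length; x runs along the axis. Mass about 150 g. It starts loose, lying on the counter, axis level, 21 mm above it; slight flats on the barrel let it lie without rolling. To be clipped in.
- pin28_mid (a point): miniature rolling pin: beech barrel 28 mm in diameter and 100 mm long on a steel spindle 12 mm in diameter that sticks out 42 mm at both ends (184 mm overall), second thinnest of the four. Point: on the axis at mid-length; x runs along the axis. Mass about 100 g. It starts loose, lying on the counter, axis level, 14 mm above it; slight flats on the barrel let it lie without rolling. To be clipped in.
- pin56_mid (a point): miniature rolling pin: beech barrel 56 mm in diameter and 100 mm long on a steel spindle 12 mm in diameter that sticks out 42 mm at both ends (184 mm overall), thickest. Point: on the axis at mid-length; x runs along the axis. Mass about 220 g. It starts already clipped in one of the two end slots of the rack (which end varies); it is not fastened otherwise and stays there.
- pin16_mid (a point): miniature rolling pin: beech barrel 16 mm in diameter and 100 mm long on a steel spindle 12 mm in diameter that sticks out 42 mm at both ends (184 mm overall), thinnest. Point: on the axis at mid-length; x runs along the axis. Mass about 80 g. It starts already clipped in one of the two end slots of the rack (which end varies); it is not fastened otherwise and stays there.
- rack: fixed pin rack: two parallel aluminium rails 320 mm long, centres 146 mm apart, open between them down to the counter except for a crossbar at either end. Four slots 88 mm apart along its y; each is a pair of spring clips, one on each rail, 73 mm to either side of the slot's point along x. Origin: centre of its underside.
- slot1 (a point): First (end) slot of the rack. Point: where the middle of a pin's axis lies when fully home, 60 mm above the counter; x along a seated pin's axis, y along the row of slots, z up. Its clips, each 14 mm long, are two upright steel jaws over a white seat, with a flared mouth about 34 mm wide whose tips are 22 mm above the point.
- slot2 (a point): Second (middle, next to slot1) slot of the rack. Point: where the middle of a pin's axis lies when fully home, 60 mm above the counter; x along a seated pin's axis, y along the row of slots, z up. Empty at the start. Pins press straight down: the jaws' lips (8 mm above the point, 8 mm apart) spring aside at roughly 10 to 20 N per pin and snap shut over the spindle, which then rests on the seats.
- slot3 (a point): Third (middle, next to slot4) slot of the rack. Point: where the middle of a pin's axis lies when fully home, 60 mm above the counter; x along a seated pin's axis, y along the row of slots, z up. Empty at the start. A seated pin may lie up to 14 mm off the point along its axis.
- slot4 (a point): Fourth (end) slot of the rack. Point: where the middle of a pin's axis lies when fully home, 60 mm above the counter; x along a seated pin's axis, y along the row of slots, z up. Clips as at slot1.
Things that resemble listed ones, but are neither listed nor needed, are in the scene too. Leave any turquoise look-alike of the part that bears pin28_mid alone.

How it is judged:
By the outcome, as a careful person would: the job done as asked, in the order asked, and still so for the second after the job is handed in, with the robot touching nothing.
It also fails if it takes over 56 s, if anything falls off the work surface, if the arm or the gripper's body presses on something with over 40 N, if the wrist force passes 120 N, or if a joint passes its speed limit or range.

### The arm

A 6-joint arm with a two-finger parallel gripper is mounted at the origin on the work surface. World frame = base frame: x ahead of the robot, y to its left, z up, the work surface at z = 0. Lengths are in mm, angles in rad, forces in N, time in s.
With the tool pointing down it reaches from about 350 to 875 mm from the base axis. Payload 4.2 kg.
Tool frame: the origin (TCP) lies on the centre line of the jaws, within the pads' length; the fingertips stand 22 mm ahead of it and the grasp point (between the pads) lies 3 mm ahead of it (arm.nose_length is the distance from the TCP to the fingertips, in mm); z points along the fingers, x is the direction in which the jaws open and shut, and the axes are right-handed (so a half turn about z gives the same grasp; the last joint's range is limited). The gripper opens to 85 mm and grips with 20 to 120 N. Pads are 22 mm wide; open, the fingers measure 114 mm over their backs; the gripper's body (76 mm by 85 mm) begins 54 mm behind the grasp point. The pads swing forward as they close: fully open they stand 13 mm farther back than shut.
Start: joints at [-0.987, 0.385, 0.008, 0, -1.194, -0.259], TCP at [199.465, -592.295, 253.312] pointing down, gripper open.
Joint ranges: [-3.14, 3.14], [-1.21, 2.06], [-1.07, 1.41], [-3.16, 2.05], [-2.99, -0.16], [-3.1, 3.1]. Speed limits (rad/s): [2.79, 2.79, 3.14, 3.14, 3.14, 3.14].

### API

Orientations are given as a unit quaternion [x, y, z, w].
In Python, from bench import telemetry, get_image, workorder, nets, arm gives the robot as it stands.
- The arm moves only by the tool apply_moves, never from a script. Its argument "steps" is a list of rows, each an object with "hand": the opening, from 0 (shut) to 1 (fully open); "xyz": the shift along the tool's x, y, z in cm, a list of three; "delta_rot": the turn, a rotation vector about the tool's x, y, z in rad, a list of three. In form: [{"hand": hand, "xyz": [x, y, z], "delta_rot": [wx, wy, wz]}, ...]. A call has 1 to 12 rows; each row is the pose to reach, as a shift and turn from the pose commanded when the call began, along the tool's axes at that moment; what a row does not reach only later rows make up. A row lasts 1/12 s, in which the tool goes at most 41.7 mm and 7.16 degrees, less where a joint would pass 70% of its speed; a pose out of reach is approached as far as the arm can. A call with a gripper value outside its range is refused whole. The fingers move at their own pace and stop on an object; the grip force is fixed at half the most. Time passes only in rows, so rows that repeat a pose let the fingers close. It gives the time, the measured TCP pose, the force and the opening at its end, in the units of the state.
- telemetry.read_state(): the state, without advancing time (a new reading comes with each control period).
- get_image(name): name is "scene" or "top"; returns a dict with "frame" (400x640x3 uint8, blue, green, red), "fx", "fy", "cx", "cy" (pixels), "origin" and "orientation" of the camera in the world. Camera axes: x right, y down, z forward; pixel columns grow to the right and rows downward; lengths in mm; the calibration is good to about 2 mm. A picture is of the moment at which its call begins. There is no depth.
- workorder.job_done(): hands the job in, once; it reports no verdict.
Trained networks look in a picture, given as the dict that the camera call returned (one of the last four; its "shot" number tells which), for a name from the list of things; names that differ only in an ending like _2 or _b are one class to them, and where a whole thing is asked for, a point or a joint stands for the part that bears it (a point fixed in the world has none). Each returns a list of dicts, best first, with "confidence" (0 to 1); they miss things now and then, are a little off and sometimes report something else, mostly with a low value. They report only what shows in the picture. A call takes as long as a camera call. They do not tell look-alikes from the thing itself.
- nets.recognise(picture, label): "xyz" ([x, y, z] in mm, in world coordinates, good to about 4 mm: the middle of the surface that is visible of it).
- nets.outline_of(picture, label): "pixels" (400x640 bool, what is visible of it).
- nets.pinpoint(picture, label): "xyz" ([x, y, z] in mm, in world coordinates, good to about 4 mm: a listed point, or the origin of a listed thing).
The state is a dict: "clock": time; "joints": joint angles; "joint_vel": joint speeds; "joint_efforts": joint torques, N m; "position": TCP position; "ee_rot": TCP orientation; "contact_force": force on the tool from outside, world axes, zero at the start; "wrist_torque": the same for the moment, N m; "gripper_width": finger opening in mm.
Only numpy, scipy, OpenCV 4.12 (cv2) and the standard library are available. Lean on these libraries where they do the work, as an engineer would, in place of code of your own. Each camera call takes 0.05 s, during which the arm holds its last target.

## Working session

There is one attempt and no reset: what is moved stays moved. The work goes in short steps, Python scripts to look and compute and a tool call to move; the robot and the scene stay as the last step left them, time stands still between calls to the robot, and variables do not carry over. Pictures are saved under pics/ and viewed, and the job is handed in when it is done.

Besides the shell and the picture viewer there is one more tool, called after "Call:" as name(argument=value, ...), one argument or row to a line, values as JSON. apply_moves: Moves the arm, as the interface text tells. Its arguments: {"type":"object","properties":{"steps":{"type":"array"}},"required":["steps"]}

```bash
mkdir -p pics; ls
cat > h.py <<'E'
import numpy as np, cv2
from scipy.spatial.transform import Rotation as R
from bench import telemetry, get_image, workorder, nets, arm
def snap(n,f):
    p=get_image(n); cv2.imwrite('pics/'+f,np.array(p['frame'])); return p
def ray(p,u,v,z):
    d=R.from_quat(p['orientation']).apply([(u-p['cx'])/p['fx'],(v-p['cy'])/p['fy'],1]); o=np.array(p['origin'])
    return o+d*(z-o[2])/d[2]
def proj(p,X):
    c=R.from_quat(p['orientation']).inv().apply(np.array(X)-np.array(p['origin'])); return p['cx']+p['fx']*c[0]/c[2],p['cy']+p['fy']*c[1]/c[2]
E
python3 - <<'E'
from h import *
np.set_printoptions(precision=3,suppress=True)
for n in ['scene','top']:
    p=snap(n,n+'0.png'); print(n,p['origin'],p['orientation'],p['fx'])
    for l in ['pin42_mid','pin28_mid','pin56_mid','pin16_mid','rack','slot1','slot2','slot3','slot4']:
        for r in nets.pinpoint(p,l)[:3]: print(l,np.round(r['xyz']),round(r['confidence'],2),np.round(proj(p,r['xyz'])))
s=telemetry.read_state();print(s)
E
```

```text
pics
scene [1314.375   51.668  732.402] [ 0.637  0.635 -0.312 -0.306] 407.5888919650898
pin42_mid [533. 107.  21.] 0.61 [347. 225.]
pin28_mid [265. 438.  10.] 0.64 [449. 169.]
pin28_mid [489. 381.  19.] 0.62 [449. 214.]
pin28_mid [339. -41.  13.] 0.6 [294. 183.]
pin56_mid [ 611. -354.   61.] 0.64 [155. 236.]
pin56_mid [580. -90.  59.] 0.38 [267. 227.]
pin56_mid [536. 109.  23.] 0.37 [348. 225.]
pin16_mid [575. -92.  58.] 0.81 [266. 226.]
rack [ 595. -221.    0.] 0.56 [216. 248.]
slot1 [577. -90.  55.] 0.96 [267. 227.]
slot1 [ 586. -174.   62.] 0.79 [232. 228.]
slot1 [ 600. -263.   60.] 0.66 [194. 233.]
slot2 [577. -90.  55.] 0.96 [267. 227.]
slot2 [ 586. -174.   62.] 0.79 [232. 228.]
slot2 [ 600. -263.   60.] 0.66 [194. 233.]
slot3 [577. -90.  55.] 0.96 [267. 227.]
slot3 [ 586. -174.   62.] 0.79 [232. 228.]
slot3 [ 600. -263.   60.] 0.66 [194. 233.]
slot4 [577. -90.  55.] 0.96 [267. 227.]
slot4 [ 586. -174.   62.] 0.79 [232. 228.]
slot4 [ 600. -263.   60.] 0.66 [194. 233.]
top [ 338.49    30.41  1600.429] [ 0.718 -0.696  0.022 -0.02 ] 502.7017834279747
pin42_mid [537. 105.  21.] 0.77
[... 156 characters left out ...]
 615. -354.   58.] 0.91 [441. 144.]
pin16_mid [574. -88.  60.] 0.62 [355. 154.]
slot1 [574. -86.  63.] 0.8 [355. 154.]
slot2 [574. -86.  63.] 0.8 [355. 154.]
slot3 [574. -86.  63.] 0.8 [355. 154.]
slot4 [574. -86.  63.] 0.8 [355. 154.]
{'clock': 1.0, 'joints': array([-0.987,  0.385,  0.008,  0.   , -1.194, -0.259]), 'joint_vel': array([ 0.   , -0.   ,  0.   ,  0.001, -0.001,  0.001]), 'joint_efforts': array([ -0.   , -39.21 ,  18.862,   4.191,  -0.   ,  -0.   ]), 'position': array([ 199.461, -592.291,  253.34 ]), 'ee_rot': array([ 0.583,  0.812, -0.   ,  0.   ]), 'contact_force': array([0.271, 0.47 , 0.291]), 'wrist_torque': array([-0.026, -0.012, -0.001]), 'gripper_width': 85.4781540865373}
```

View pics/scene0.png

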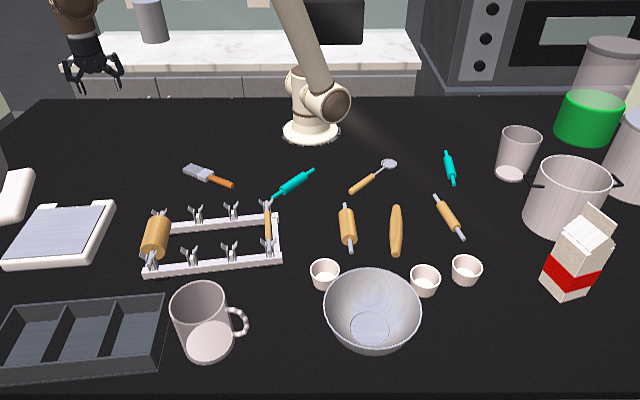

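View pics/top0.png

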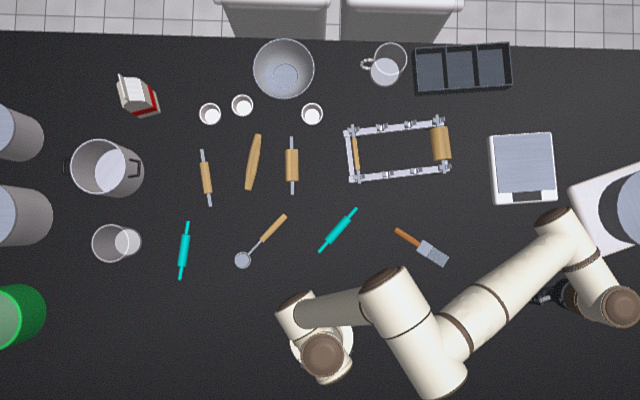

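Run:
```python
import cv2
t=cv2.imread('pics/top0.png');s=cv2.imread('pics/scene0.png')
cv2.imwrite('pics/top0r.png',cv2.resize(t[105:225,270:470],None,fx=4,fy=4,interpolation=cv2.INTER_CUBIC))
cv2.imwrite('pics/top0l.png',cv2.resize(t[130:270,160:350],None,fx=4,fy=4,interpolation=cv2.INTER_CUBIC))
```

```text
(no output)
```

View crops.

The top view shows the thick pin in the rack's right end at (441,144) and the thin one at the left end at (355,154). The loose 42 mm pin is at (293,166), the loose 28 mm pin at (207,176), and the tapered pin at (253,162). There are two turquoise look-alikes.

View pics/top0r.png

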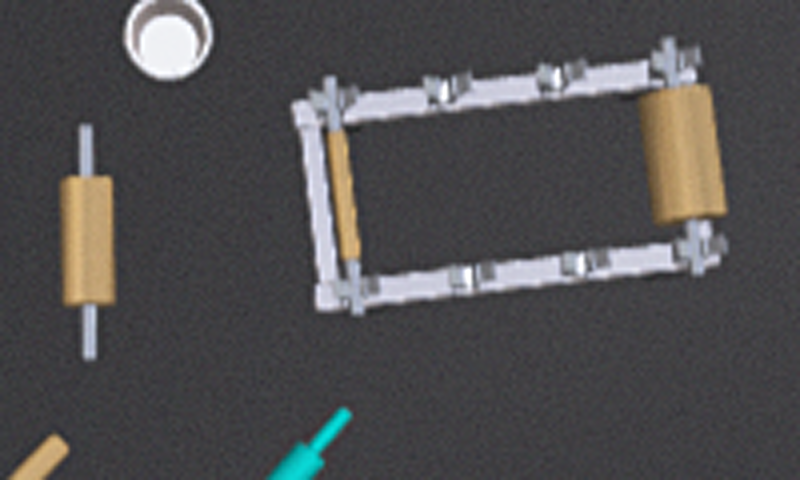

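View pics/top0l.png

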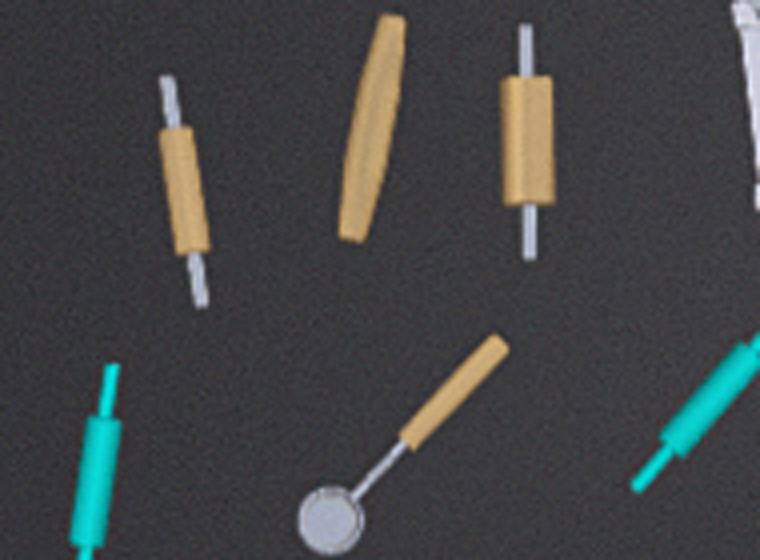

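Run:
```python
from h import *
np.set_printoptions(precision=1,suppress=True)
T=get_image('top');S=get_image('scene')
def axis(p,l,tgt,z):
    best=None
    for r in nets.outline_of(p,l):
        m=np.array(r['pixels']).astype(np.uint8); 
        vs,us=np.nonzero(m); 
        q=np.array([ray(p,u,v,z)[:2] for u,v in zip(us,vs)])
        if len(q)<10: continue
        (c,wh,a)=cv2.minAreaRect(q.astype(np.float32))
        d,e,vv=cv2.PCACompute2(q,None)
        print(l,r['confidence'],len(q),'rect',np.array(c),np.array(wh),a,'pca',d[0],np.degrees(np.arctan2(vv[0,1],vv[0,0])))
for n,p in (('T',T),('S',S)):
    print(n)
    axis(p,'pin42_mid',None,21);axis(p,'pin28_mid',None,14);axis(p,'pin56_mid',None,60);axis(p,'pin16_mid',None,60)
    for l in ['slot1','slot2']:
        for r in nets.pinpoint(p,l): print(l,r['xyz'],r['confidence'])
    for l in ['pin42_mid','pin28_mid','pin56_mid','pin16_mid']:
        for r in nets.pinpoint(p,l)[:4]: print(l,r['xyz'],r['confidence'])
```

```text
TTraceback (most recent call last):
  File "<stdin>", line 16, in <module>
  File "<stdin>", line 13, in axis
IndexError: index 1 is out of bounds for axis 1 with size 1
```

Run:
```python
from h import *
np.set_printoptions(precision=1,suppress=True)
T=get_image('top');S=get_image('scene')
def axis(p,l,z):
    for r in nets.outline_of(p,l):
        vs,us=np.nonzero(np.array(r['pixels']))
        q=np.array([ray(p,u,v,z)[:2] for u,v in zip(us,vs)])
        if len(q)<10: continue
        c,wh,a=cv2.minAreaRect(q.astype(np.float32))
        d,vv,e=cv2.PCACompute2(q,None)
        print(l,round(r['confidence'],2),len(q),'rect',np.array(c),np.array(wh),'pca',d[0],round(np.degrees(np.arctan2(vv[0,1],vv[0,0])),1))
for n,p in (('T',T),('S',S)):
    print(n)
    axis(p,'pin42_mid',21);axis(p,'pin28_mid',14);axis(p,'pin56_mid',60);axis(p,'pin16_mid',60)
    for l in ['slot1','pin42_mid','pin28_mid','pin56_mid','pin16_mid']:
        for r in nets.pinpoint(p,l)[:4]: print(l,r['xyz'],round(r['confidence'],2))
# spindle ends by hand (top crop r: x/4+270, y/4+105)
f=lambda x,y,z:ray(T,(x+.5)/4+270-.5,(y+.5)/4+105-.5,z)
print('16',f(329,77,60),f(358,314,60)); print('56',f(668,38,60),f(698,274,60)); print('42',f(86,124,21),f(90,360,21))
g=lambda x,y,z:ray(T,(x+.5)/4+160-.5,(y+.5)/4+130-.5,z)
print('28',g(167,75,14),g(202,307,14)); print('42',g(526,24,21),g(530,260,21))
```

```text
T
pin42_mid 0.69 495 rect [537.5 109.8] [162.1  41.1] pca [536.3 110.4] 3.1
pin28_mid 0.85 380 rect [261.2 439.9] [ 27.6 183.4] pca [261.6 439.9] -5.7
pin28_mid 0.77 331 rect [340.8 -41.4] [ 29.  174.3] pca [343.8 -43. ] -39.1
pin28_mid 0.72 426 rect [489.9 379.6] [181.3  33.8] pca [488.  379.7] 11.1
pin56_mid 0.84 675 rect [ 615.6 -348.4] [172.6  60.8] pca [ 613. -349.] 12.5
pin16_mid 0.67 240 rect [576.3 -88. ] [178.9  15.7] pca [573.3 -88.4] 8.4
pin16_mid 0.42 1710 rect [ 592.1 -214.4] [173.7 317.6] pca [ 591.2 -192.7] 101.0
pin16_mid 0.23 499 rect [538.8 108. ] [170.6  40.1] pca [537.5 108.3] 2.4
pin42_mid [532.8, 105.8, 24.4] 0.75
pin28_mid [492.7, 374.2, 15.2] 0.65
pin28_mid [337.9, -44.9, 16.2] 0.62
pin28_mid [574.7, -87.4, 57.4] 0.38
pin56_mid [611.5, -352.7, 56.0] 0.85
pin16_mid [614.1, -352.0, 58.8] 0.41
S
pin42_mid 0.73 562 rect [534.4 108.2] [190.6  38.6] pca [538.9 108.6] 2.2
pin28_mid 0.74 355 rect [334.4 -41.3] [ 38.1 184. ] pca [336.9 -43.5] -38.0
pin28_mid 0.71 420 rect [490.1 380.2] [189.6  32.8] pca [494.  380.8] 10.0
pin28_mid 0.57 257 rect [258.1 439.9] [ 30.  194.9] pca [258.8 440.2] -6.3
pin56_mid 0.73 1093 rect [ 610.7 -352.9] [194.5  61.2] pca [ 613.4 -352. ] 13.0
pin16_mid 0.52 267 rect [576.8 -89.3] [185.5  17.3] pca [578.8 -88.9] 8.6
slot1 [601.3, -265.1, 60.2] 0.85
slot1 [576.2, -86.8, 55.9] 0.77
slot1 [586.8, -177.2, 61.7] 0.57
pin42_mid [535.1, 108.7, 22.0] 0.9
pin42_mid [611.0, -350.8, 58.4] 0.71
pin28_mid [337.7, -39.2, 14.3] 0.91
pin28_mid [490.8, 378.9, 15.9] 0.59
pin28_mid [261.7, 438.5, 10.4] 0.52
pin56_mid [612.1, -351.7, 62.4] 0.92
pin56_mid [575.9, -90.5, 61.4] 0.58
pin16_mid [613.5, -352.8, 61.3] 0.68
pin16_mid [576.2, -93.1, 59.0] 0.54
16 [667.9 -74.7  60. ] [ 484.4 -102.    60. ]
56 [ 707.  -336.9   60. ] [ 523.7 -363.1   60. ]
42 [632.4 114.2  21. ] [445.1 104.6  21. ]
28 [583.7 398.2  14. ] [400.2 362.3  14. ]
42 [632.4 114.2  21. ] [445.1 104.6  21. ]
```

```bash
cat >> h.py <<'E'
def go(x,y,z,yaw,base=None):
    "move from current pose; yaw = tool x dir deg"
    s=telemetry.read_state(); r=R.from_quat(s['ee_rot']); t=R.from_matrix(np.array([[np.cos(np.radians(yaw)),np.sin(np.radians(yaw)),0],[np.sin(np.radians(yaw)),-np.cos(np.radians(yaw)),0],[0,0,-1]]).T)
    d=r.inv().apply(np.array([x,y,z])-s['position'])/10
    print('xyz',np.round(d,2),'rot',np.round((r.inv()*t).as_rotvec(),3),'| pos',np.round(s['position'],1),'t',round(s['clock'],2),'F',np.round(s['contact_force'],1),'w',round(s['gripper_width'],1))
E
python3 - <<'E'
from h import *
print(arm.nose_length,[a for a in dir(arm) if a[0]!='_'])
go(538,109,150,92.9)
E
```

```text
22.0 ['IKError', 'nose_length']
xyz [55.66 54.46 10.33] rot [-0.     0.     0.274] | pos [ 199.5 -592.3  253.3] t 2.15 F [ 0.   0.2 -0.4] w 85.3
```

Call:
apply_moves(
  steps=[
    {"hand":1,"xyz":[55.7,54.5,10.3],"delta_rot":[0,0,0.274]},
    {"hand":1,"xyz":[55.7,54.5,10.3],"delta_rot":[0,0,0.274]},
    {"hand":1,"xyz":[55.7,54.5,10.3],"delta_rot":[0,0,0.274]},
    {"hand":1,"xyz":[55.7,54.5,10.3],"delta_rot":[0,0,0.274]},
    {"hand":1,"xyz":[55.7,54.5,10.3],"delta_rot":[0,0,0.274]},
    {"hand":1,"xyz":[55.7,54.5,10.3],"delta_rot":[0,0,0.274]},
    {"hand":1,"xyz":[55.7,54.5,10.3],"delta_rot":[0,0,0.274]},
    {"hand":1,"xyz":[55.7,54.5,10.3],"delta_rot":[0,0,0.274]},
    {"hand":1,"xyz":[55.7,54.5,10.3],"delta_rot":[0,0,0.274]},
    {"hand":1,"xyz":[55.7,54.5,10.3],"delta_rot":[0,0,0.274]},
    {"hand":1,"xyz":[55.7,54.5,10.3],"delta_rot":[0,0,0.274]},
    {"hand":1,"xyz":[55.7,54.5,10.3],"delta_rot":[0,0,0.274]},
  ],
)

```text
clock: 3.15
position: [414.5, -146.1, 188.4]
ee_rot: [0.689, 0.725, 0.0, 0.001]
contact_force: [1.6, -0.9, 0.4]
gripper_width: 85.5
```

```bash
python3 -c "
from h import *
go(538,109,150,92.9)"
```

```text
xyz [24.85 13.63  3.86] rot [0.001 0.    0.   ] | pos [ 414.5 -146.1  188.4] t 3.15 F [ 1.6 -0.9  0.4] w 85.5
```

Call:
apply_moves(
  steps=[
    {"hand":1,"xyz":[24.6,13.5,3.8],"delta_rot":[0,0,0]},
    {"hand":1,"xyz":[24.6,13.5,3.8],"delta_rot":[0,0,0]},
    {"hand":1,"xyz":[24.6,13.5,3.8],"delta_rot":[0,0,0]},
    {"hand":1,"xyz":[24.6,13.5,3.8],"delta_rot":[0,0,0]},
    {"hand":1,"xyz":[24.6,13.5,3.8],"delta_rot":[0,0,0]},
    {"hand":1,"xyz":[24.6,13.5,3.8],"delta_rot":[0,0,0]},
    {"hand":1,"xyz":[24.6,13.5,3.8],"delta_rot":[0,0,0]},
    {"hand":1,"xyz":[24.6,13.5,3.8],"delta_rot":[0,0,0]},
    {"hand":1,"xyz":[24.6,13.5,3.8],"delta_rot":[0,0,0]},
  ],
)

```text
clock: 3.9
position: [536.6, 106.1, 149.4]
ee_rot: [0.688, 0.726, -0.0, -0.0]
contact_force: [-0.6, -0.0, -0.0]
gripper_width: 85.4
```

```bash
python3 -c "
from h import *
go(538,109,26.5,92.9)
p=snap('scene','s1.png')
go(538,109,26.5,92.9)
for q in [(538,109,19+128),]:print(proj(p,q))
"
```

```text
xyz [ 0.29  0.16 12.29] rot [-0.001  0.     0.003] | pos [536.6 106.1 149.4] t 3.9 F [-0.6 -0.  -0. ] w 85.4
xyz [ 0.41  0.23 12.32] rot [-0.001  0.     0.001] | pos [536.  104.9 149.7] t 3.95 F [-0.8  0.6 -0.4] w 85.3
(np.float64(349.0109969668267), np.float64(187.1051175745129))
```

View pics/s1.png

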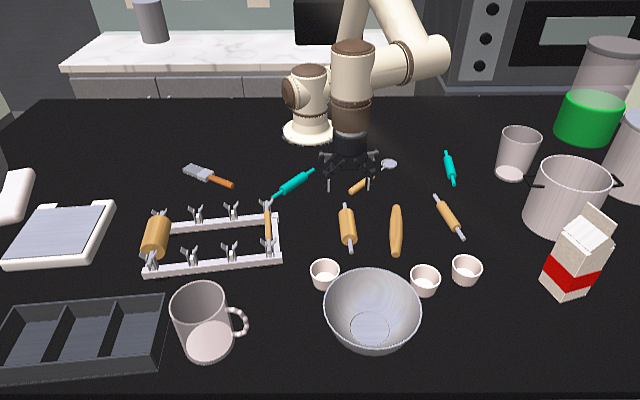

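The open gripper sits above the 42 mm pin, with its tips at (320,188) and (370,185) and the pin at (347,228). I'll descend and grip.

Call:
apply_moves(
  steps=[
    {"hand":1,"xyz":[0.4,0.2,12.3],"delta_rot":[0,0,0]},
    {"hand":1,"xyz":[0.4,0.2,12.3],"delta_rot":[0,0,0]},
    {"hand":1,"xyz":[0.4,0.2,12.3],"delta_rot":[0,0,0]},
    {"hand":1,"xyz":[0.4,0.2,12.3],"delta_rot":[0,0,0]},
    {"hand":1,"xyz":[0.4,0.2,12.3],"delta_rot":[0,0,0]},
    {"hand":0,"xyz":[0.4,0.2,12.3],"delta_rot":[0,0,0]},
    {"hand":0,"xyz":[0.4,0.2,12.3],"delta_rot":[0,0,0]},
    {"hand":0,"xyz":[0.4,0.2,12.3],"delta_rot":[0,0,0]},
    {"hand":0,"xyz":[0.4,0.2,12.3],"delta_rot":[0,0,0]},
    {"hand":0,"xyz":[0.4,0.2,12.3],"delta_rot":[0,0,0]},
    {"hand":0,"xyz":[0.4,0.2,12.3],"delta_rot":[0,0,0]},
    {"hand":0,"xyz":[0.4,0.2,12.3],"delta_rot":[0,0,0]},
  ],
)

```text
clock: 4.95
position: [539.5, 109.2, 30.0]
ee_rot: [0.689, 0.725, 0.002, 0.001]
contact_force: [-1.2, 0.2, 8.1]
gripper_width: 40.6
```

```bash
python3 -c "
from h import *
go(538,109,170,98.4)
"
```

```text
xyz [ 1.0e-02 -8.0e-02 -1.4e+01] rot [ 0.005 -0.001 -0.095] | pos [539.5 109.2  30. ] t 4.95 F [-1.2  0.2  8.1] w 40.6
```

Call:
apply_moves(
  steps=[
    {"hand":0,"xyz":[0,0,-4],"delta_rot":[0,0,0]},
    {"hand":0,"xyz":[0,0,-8],"delta_rot":[0,0,0]},
    {"hand":0,"xyz":[0,0,-12],"delta_rot":[0,0,0]},
    {"hand":0,"xyz":[0,0,-14],"delta_rot":[0,0,0]},
    {"hand":0,"xyz":[0,0,-14],"delta_rot":[0,0,0]},
  ],
)

```text
clock: 5.37
position: [541.0, 109.8, 174.2]
ee_rot: [0.689, 0.725, 0.006, 0.003]
contact_force: [0.5, 0.5, -1.2]
gripper_width: 40.7
```

```bash
python3 -c "
from h import *
p=snap('scene','s2.png')
f=np.array(p['frame'])[120:260,260:440];cv2.imwrite('pics/s2c.png',cv2.resize(f,None,fx=4,fy=4))
go(602,-263,170,98.4)
"
```

```text
xyz [-37.49   4.38  -0.  ] rot [ 0.008 -0.003 -0.096] | pos [539.2 109.2 171. ] t 5.42 F [-0.3 -0.2 -1.8] w 41.0
```

View pics/s2c.png

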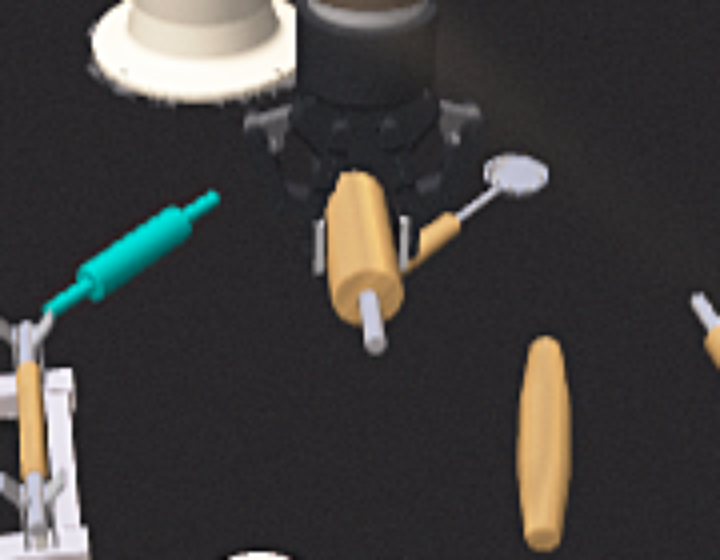

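The pin is held level in the jaws. I'll move it over the slot next to the 56 mm pin.

Call:
apply_moves(
  steps=[
    {"hand":0,"xyz":[-37.5,4.4,0],"delta_rot":[0.008,-0.003,-0.096]},
    {"hand":0,"xyz":[-37.5,4.4,0],"delta_rot":[0.008,-0.003,-0.096]},
    {"hand":0,"xyz":[-37.5,4.4,0],"delta_rot":[0.008,-0.003,-0.096]},
    {"hand":0,"xyz":[-37.5,4.4,0],"delta_rot":[0.008,-0.003,-0.096]},
    {"hand":0,"xyz":[-37.5,4.4,0],"delta_rot":[0.008,-0.003,-0.096]},
    {"hand":0,"xyz":[-37.5,4.4,0],"delta_rot":[0.008,-0.003,-0.096]},
    {"hand":0,"xyz":[-37.5,4.4,0],"delta_rot":[0.008,-0.003,-0.096]},
    {"hand":0,"xyz":[-37.5,4.4,0],"delta_rot":[0.008,-0.003,-0.096]},
    {"hand":0,"xyz":[-37.5,4.4,0],"delta_rot":[0.008,-0.003,-0.096]},
    {"hand":0,"xyz":[-37.5,4.4,0],"delta_rot":[0.008,-0.003,-0.096]},
    {"hand":0,"xyz":[-37.5,4.4,0],"delta_rot":[0.008,-0.003,-0.096]},
    {"hand":0,"xyz":[-37.5,4.4,0],"delta_rot":[0.008,-0.003,-0.096]},
  ],
)

```text
clock: 6.42
position: [599.8, -263.5, 165.4]
ee_rot: [0.654, 0.757, -0.004, -0.003]
contact_force: [-0.3, 0.3, -1.1]
gripper_width: 40.9
```

```bash
python3 -c "
from h import *
p=snap('scene','s3.png')
f=np.array(p['frame'])[110:290,130:310];cv2.imwrite('pics/s3c.png',cv2.resize(f,None,fx=3.3,fy=3.3))
go(602,-263,112,98.4)
"
```

```text
xyz [-0.05  0.23  5.39] rot [-0.01   0.001  0.   ] | pos [ 600.2 -262.7  165.9] t 6.47 F [-0.  -0.1 -1. ] w 41.3
```

View pics/s3c.png

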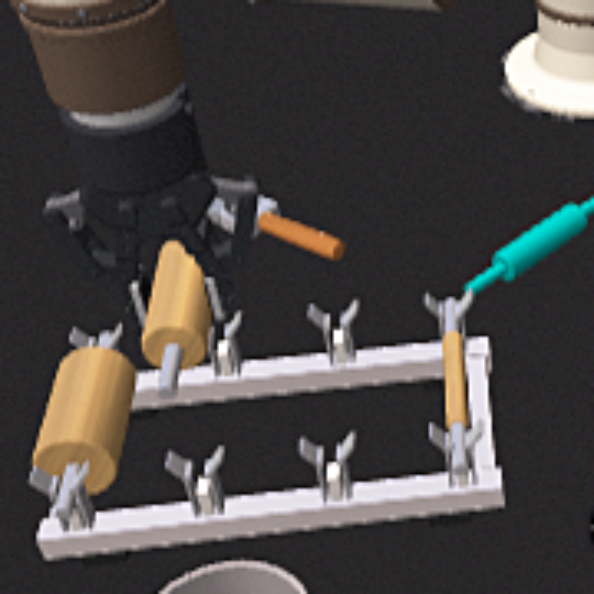

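```bash
python3 -c "
from h import *
p=get_image('scene')
a=np.radians(8.4)
for h in (0,3,6,9,12):
  z=166-h
  P=lambda t:np.round((np.array(proj(p,(600.2+t*np.cos(a),-262.7+t*np.sin(a),z)))-[130,110])*3.3)
  print(h,'tip',P(92),'face',P(50))
go(602,-263,112,98.4)
"
```

```text
0 tip [163. 381.] face [172. 338.]
3 tip [164. 385.] face [173. 342.]
6 tip [166. 388.] face [174. 345.]
9 tip [167. 392.] face [175. 349.]
12 tip [168. 395.] face [176. 352.]
xyz [-0.08  0.19  5.44] rot [-0.01   0.002  0.001] | pos [ 600.5 -262.3  166.4] t 6.52 F [-0.1  0.6 -2.4] w 40.5
```

Call:
apply_moves(
  steps=[
    {"hand":0,"xyz":[-0.1,0.2,3],"delta_rot":[-0.01,0.002,0]},
    {"hand":0,"xyz":[-0.1,0.2,6.0],"delta_rot":[-0.01,0.002,0]},
    {"hand":0,"xyz":[-0.1,0.2,6.0],"delta_rot":[-0.01,0.002,0]},
    {"hand":0,"xyz":[-0.1,0.2,6.0],"delta_rot":[-0.01,0.002,0]},
  ],
)

```text
clock: 6.85
position: [601.7, -263.1, 105.9]
ee_rot: [0.653, 0.758, -0.001, -0.001]
contact_force: [0.0, 0.1, -1.1]
gripper_width: 41.2
```

```bash
python3 -c "
from h import *
p=snap('scene','s4.png')
f=np.array(p['frame'])[150:290,130:310];a=cv2.resize(f,None,fx=3,fy=3,interpolation=cv2.INTER_CUBIC)
cv2.imwrite('pics/s4c.png',a)
p=snap('top','t4.png')
f=np.array(p['frame'])[100:200,330:480];cv2.imwrite('pics/t4c.png',cv2.resize(f,None,fx=4,fy=4,interpolation=cv2.INTER_CUBIC))
go(602,-263,66,98.4)
"
```

```text
xyz [ 0.15 -0.2   4.31] rot [0.004 0.002 0.002] | pos [ 604.1 -264.2  109.1] t 6.95 F [ 0.  -0.  -1.9] w 40.9
```

View pics/s4c.png

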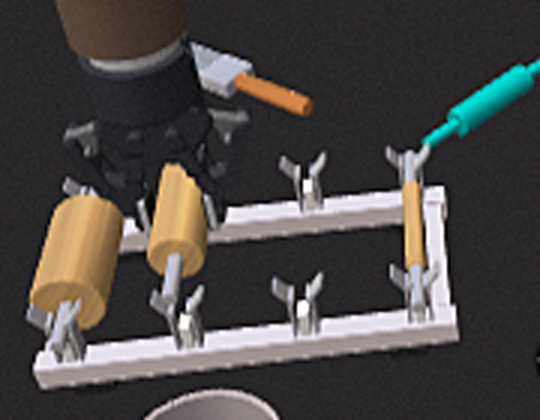

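View pics/t4c.png

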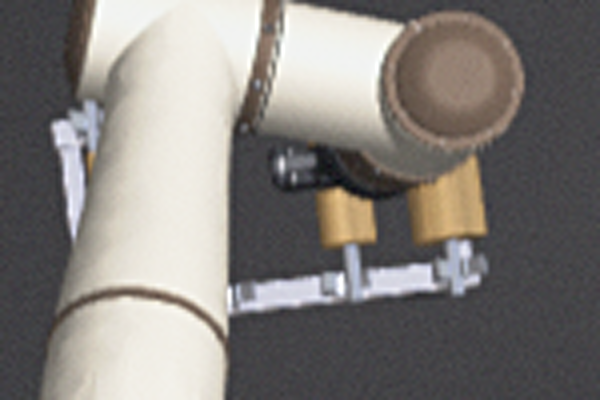

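```bash
python3 -c "
from h import *
a=np.radians(8.4)
p=get_image('top');q=get_image('scene')
for y0 in (-262.8,-258):
 for t in (73,-73):
  for z in (54,82,98):
   X=(602.3+t*np.cos(a),y0+t*np.sin(a),z)
   print(y0,t,z,np.round((np.array(proj(p,X))-[330,100])*4),np.round((np.array(proj(q,X))-[130,150])*3))
go(602,-263,66,98.4)
"
python3 - <<'E'
import cv2,numpy as np
t=cv2.imread('pics/top0.png')[110:190,340:460]; s=cv2.imread('pics/scene0.png')[190:280,130:290]
cv2.imwrite('pics/t0z.png',cv2.resize(t,None,fx=6,fy=6,interpolation=cv2.INTER_CUBIC))
cv2.imwrite('pics/s0z.png',cv2.resize(s,None,fx=5,fy=5,interpolation=cv2.INTER_CUBIC))
E
```

```text
-262.8 73 54 [315.  96.] [184. 321.]
-262.8 73 82 [322.  88.] [176. 295.]
-262.8 73 98 [326.  84.] [172. 280.]
-262.8 -73 54 [339. 281.] [202. 196.]
-262.8 -73 82 [346. 277.] [196. 171.]
-262.8 -73 98 [350. 275.] [192. 156.]
-258 73 54 [309.  96.] [191. 321.]
-258 73 82 [316.  88.] [183. 295.]
-258 73 98 [320.  84.] [178. 280.]
-258 -73 54 [333. 281.] [208. 196.]
-258 -73 82 [340. 277.] [201. 171.]
-258 -73 98 [344. 274.] [198. 156.]
xyz [ 0.19 -0.22  4.36] rot [0.006 0.002 0.001] | pos [ 604.2 -264.5  109.6] t 7.05 F [-0.7 -0.  -1.9] w 40.9
```

View pics/t0z.png

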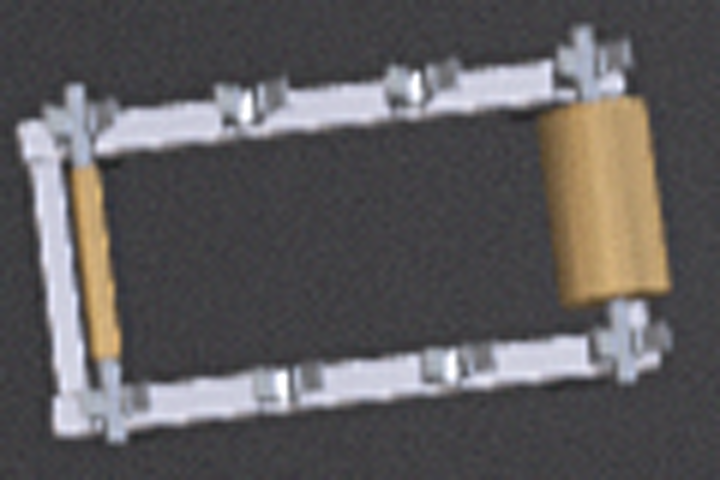

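View pics/s0z.png

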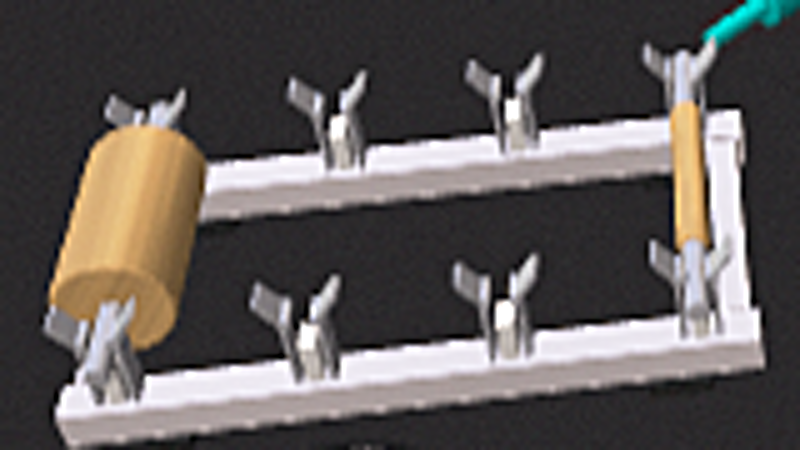

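The spindle is over the mouth, about 2 mm toward −y of centre. I'll press down in steps.

Call:
apply_moves(
  steps=[
    {"hand":0,"xyz":[0.3,-0.2,1],"delta_rot":[0,0,0]},
    {"hand":0,"xyz":[0.3,-0.2,1.7],"delta_rot":[0,0,0]},
    {"hand":0,"xyz":[0.3,-0.2,2.4],"delta_rot":[0,0,0]},
    {"hand":0,"xyz":[0.3,-0.2,3.0],"delta_rot":[0,0,0]},
    {"hand":0,"xyz":[0.3,-0.2,3.4],"delta_rot":[0,0,0]},
    {"hand":0,"xyz":[0.3,-0.2,3.4],"delta_rot":[0,0,0]},
  ],
)

```text
clock: 7.55
position: [601.4, -262.4, 73.4]
ee_rot: [0.653, 0.757, 0.001, 0.002]
contact_force: [2.6, -2.0, -1.4]
gripper_width: 40.8
```

```bash
python3 -c "
from h import *
go(602,-263,66,98.4)
p=snap('scene','s5.png')
f=np.array(p['frame'])[150:290,130:310];a=cv2.resize(f,None,fx=4,fy=4,interpolation=cv2.INTER_CUBIC)
cv2.imwrite('pics/s5c.png',a)
go(602,-263,66,98.4)
"
```

```text
xyz [-0.06  0.05  0.74] rot [0.004 0.002 0.001] | pos [ 601.4 -262.4   73.4] t 7.55 F [ 2.6 -2.  -1.4] w 40.8
xyz [-0.06  0.05  0.72] rot [0.004 0.002 0.   ] | pos [ 601.4 -262.4   73.2] t 7.6 F [ 1.1 -1.8 -1.2] w 40.8
```

View pics/s5c.png

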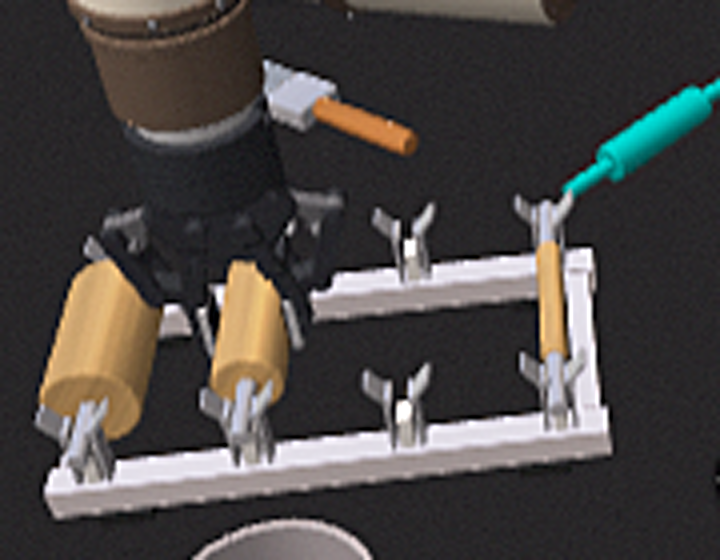

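The spindle is in the mouth with little force so far. I'll press further.

Call:
apply_moves(
  steps=[
    {"hand":0,"xyz":[0,0,0.4],"delta_rot":[0,0,0]},
    {"hand":0,"xyz":[0,0,0.7],"delta_rot":[0,0,0]},
    {"hand":0,"xyz":[0,0,0.7],"delta_rot":[0,0,0]},
  ],
)

```text
clock: 7.85
position: [600.9, -262.3, 68.9]
ee_rot: [0.653, 0.757, 0.0, 0.002]
contact_force: [-4.0, 1.6, 13.7]
gripper_width: 40.7
```

```bash
python3 -c "
from h import *
go(602,-263,66,98.4)
"
```

```text
xyz [-0.08  0.1   0.29] rot [0.003 0.002 0.001] | pos [ 600.9 -262.3   68.9] t 7.85 F [-4.   1.6 13.7] w 40.7
```

Call:
apply_moves(
  steps=[
    {"hand":0,"xyz":[0,0,0.3],"delta_rot":[0,0,0]},
    {"hand":0,"xyz":[0,0,0.5],"delta_rot":[0,0,0]},
    {"hand":0,"xyz":[0,0,0.5],"delta_rot":[0,0,0]},
  ],
)

```text
clock: 8.1
position: [600.9, -262.3, 68.7]
ee_rot: [0.653, 0.758, 0.0, 0.002]
contact_force: [-10.5, 6.7, 33.0]
gripper_width: 40.5
```

```bash
python3 -c "
from h import *
p=snap('scene','s6.png')
f=np.array(p['frame'])[150:290,130:310];a=cv2.resize(f,None,fx=4,fy=4,interpolation=cv2.INTER_CUBIC)
cv2.imwrite('pics/s6c.png',a)
go(602,-263,66,98.4)
"
```

```text
xyz [-0.08  0.1   0.27] rot [0.003 0.003 0.002] | pos [ 600.9 -262.3   68.7] t 8.15 F [-10.2   5.8  32.4] w 40.3
```

View pics/s6c.png

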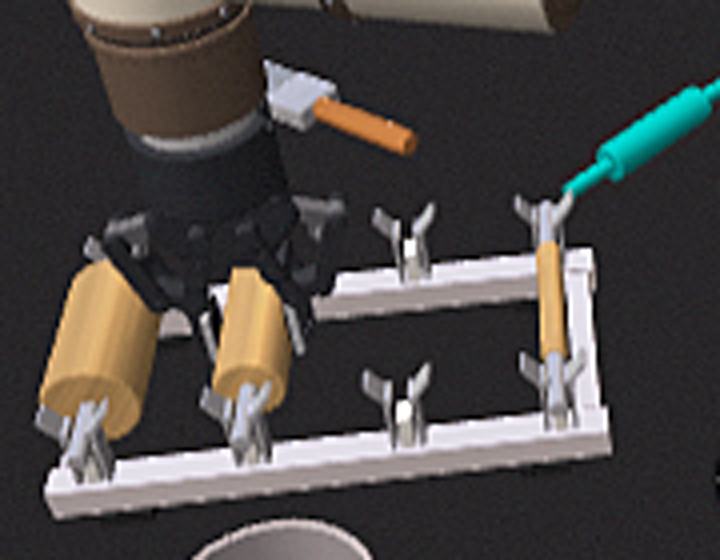

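Force rose to 33 N with no further travel. The TCP is 8.7 mm above z = 60, which matches the 9 mm offset at the grasp, so the pin is on its seats. I'll relieve the force, open partway and rise.

Call:
apply_moves(
  steps=[
    {"hand":0,"xyz":[0,0,-0.7],"delta_rot":[0,0,0]},
    {"hand":0.7,"xyz":[0,0,-0.7],"delta_rot":[0,0,0]},
    {"hand":0.7,"xyz":[0,0,-0.7],"delta_rot":[0,0,0]},
    {"hand":0.7,"xyz":[0,0,-0.7],"delta_rot":[0,0,0]},
    {"hand":0.7,"xyz":[0,0,-0.7],"delta_rot":[0,0,0]},
    {"hand":0.7,"xyz":[0,0,-3],"delta_rot":[0,0,0]},
    {"hand":0.7,"xyz":[0,0,-6],"delta_rot":[0,0,0]},
    {"hand":0.7,"xyz":[0,0,-10],"delta_rot":[0,0,0]},
    {"hand":0.7,"xyz":[0,0,-10],"delta_rot":[0,0,0]},
  ],
)

```text
clock: 8.9
position: [604.4, -263.6, 169.1]
ee_rot: [0.653, 0.758, 0.003, 0.008]
contact_force: [1.6, -0.9, 2.8]
gripper_width: 60.0
```

```bash
python3 -c "
from h import *
go(492,380,160,101.1)
p=snap('scene','s7.png')
f=np.array(p['frame'])[150:290,130:310];a=cv2.resize(f,None,fx=4,fy=4,interpolation=cv2.INTER_CUBIC)
cv2.imwrite('pics/s7c.png',a)
go(492,380,160,101.1)
"
```

```text
xyz [65.32 -1.58  0.36] rot [ 0.014  0.008 -0.045] | pos [ 604.4 -263.6  169.1] t 8.9 F [ 1.6 -0.9  2.8] w 60.0
xyz [65.21 -1.52  0.24] rot [ 0.01   0.005 -0.046] | pos [ 602.9 -262.8  165.7] t 8.95 F [ 0.4  0.  -1. ] w 59.8
```

View pics/s7c.png

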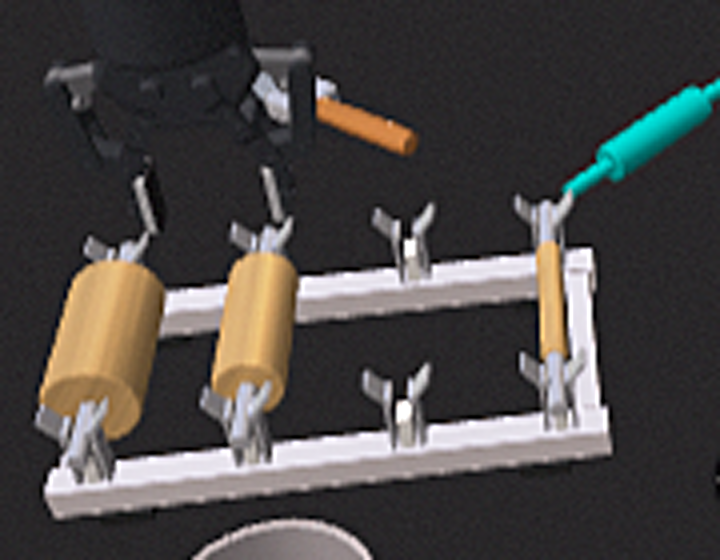

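The pin is home in both clips. Next, the 28 mm pin.

Call:
apply_moves(
  steps=[
    {"hand":1,"xyz":[65.2,-1.5,0.3],"delta_rot":[0.008,0.004,-0.046]},
    {"hand":1,"xyz":[65.2,-1.5,0.3],"delta_rot":[0.008,0.004,-0.046]},
    {"hand":1,"xyz":[65.2,-1.5,0.3],"delta_rot":[0.008,0.004,-0.046]},
    {"hand":1,"xyz":[65.2,-1.5,0.3],"delta_rot":[0.008,0.004,-0.046]},
    {"hand":1,"xyz":[65.2,-1.5,0.3],"delta_rot":[0.008,0.004,-0.046]},
    {"hand":1,"xyz":[65.2,-1.5,0.3],"delta_rot":[0.008,0.004,-0.046]},
    {"hand":1,"xyz":[65.2,-1.5,0.3],"delta_rot":[0.008,0.004,-0.046]},
    {"hand":1,"xyz":[65.2,-1.5,0.3],"delta_rot":[0.008,0.004,-0.046]},
    {"hand":1,"xyz":[65.2,-1.5,0.3],"delta_rot":[0.008,0.004,-0.046]},
    {"hand":1,"xyz":[65.2,-1.5,0.3],"delta_rot":[0.008,0.004,-0.046]},
    {"hand":1,"xyz":[65.2,-1.5,0.3],"delta_rot":[0.008,0.004,-0.046]},
    {"hand":1,"xyz":[65.2,-1.5,0.3],"delta_rot":[0.008,0.004,-0.046]},
  ],
)

```text
clock: 9.95
position: [514.5, 232.5, 157.2]
ee_rot: [0.636, 0.772, -0.002, -0.004]
contact_force: [0.6, -0.6, -0.5]
gripper_width: 85.1
```

```bash
python3 -c "
from h import *
go(492,380,150,101.1)"
```

```text
xyz [14.91  0.63  0.75] rot [-0.008 -0.003 -0.001] | pos [514.5 232.5 157.2] t 9.95 F [ 0.6 -0.6 -0.5] w 85.1
```

Call:
apply_moves(
  steps=[
    {"hand":1,"xyz":[14.8,0.6,0.7],"delta_rot":[-0.004,-0.002,0]},
    {"hand":1,"xyz":[14.8,0.6,0.7],"delta_rot":[-0.004,-0.002,0]},
    {"hand":1,"xyz":[14.8,0.6,0.7],"delta_rot":[-0.004,-0.002,0]},
    {"hand":1,"xyz":[14.8,0.6,0.7],"delta_rot":[-0.004,-0.002,0]},
    {"hand":1,"xyz":[14.8,0.6,0.7],"delta_rot":[-0.004,-0.002,0]},
    {"hand":1,"xyz":[14.8,0.6,0.7],"delta_rot":[-0.004,-0.002,0]},
    {"hand":1,"xyz":[14.8,0.6,0.7],"delta_rot":[-0.004,-0.002,0]},
  ],
)

```text
clock: 10.53
position: [492.7, 376.5, 150.6]
ee_rot: [0.636, 0.772, -0.002, -0.001]
contact_force: [-0.6, 0.6, -0.2]
gripper_width: 85.2
```

```bash
python3 -c "
from h import *
p=snap('scene','s8.png')
f=np.array(p['frame'])[120:260,360:540];a=cv2.resize(f,None,fx=3,fy=3,interpolation=cv2.INTER_CUBIC)
cv2.imwrite('pics/s8c.png',a)
go(492,380,25,101.1)"
```

```text
xyz [ 0.41  0.02 12.6 ] rot [-0.004 -0.    -0.002] | pos [493. 376. 151.] t 10.58 F [0.5 0.1 0.7] w 85.4
```

View pics/s8c.png

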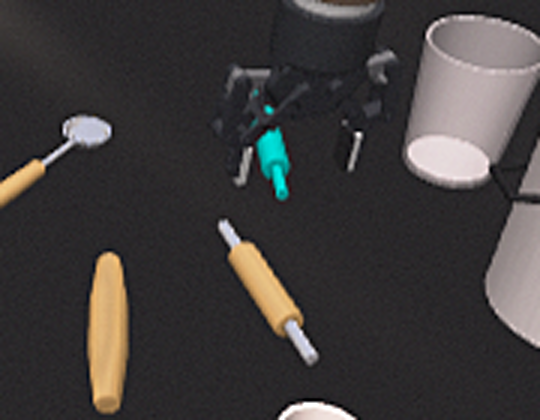

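The open jaws straddle the 28 mm pin, which is at crop (265,285). The turquoise pin is behind and clear. I'll descend and grip.

Call:
apply_moves(
  steps=[
    {"hand":1,"xyz":[0.4,0,4],"delta_rot":[0,0,0]},
    {"hand":1,"xyz":[0.4,0,8],"delta_rot":[0,0,0]},
    {"hand":1,"xyz":[0.4,0,12.4],"delta_rot":[0,0,0]},
    {"hand":1,"xyz":[0.4,0,12.4],"delta_rot":[0,0,0]},
    {"hand":0,"xyz":[0.4,0,12.4],"delta_rot":[0,0,0]},
    {"hand":0,"xyz":[0.4,0,12.4],"delta_rot":[0,0,0]},
    {"hand":0,"xyz":[0.4,0,12.4],"delta_rot":[0,0,0]},
    {"hand":0,"xyz":[0.4,0,12.4],"delta_rot":[0,0,0]},
    {"hand":0,"xyz":[0.4,0,12.4],"delta_rot":[0,0,0]},
    {"hand":0,"xyz":[0.4,0,12.4],"delta_rot":[0,0,0]},
    {"hand":0,"xyz":[0.4,0,12.4],"delta_rot":[0,0,0]},
    {"hand":0,"xyz":[0.4,0,12.4],"delta_rot":[0,0,0]},
  ],
)

```text
clock: 11.58
position: [493.3, 382.5, 30.9]
ee_rot: [0.635, 0.772, 0.002, -0.001]
contact_force: [-1.4, -0.5, 7.8]
gripper_width: 26.5
```

```bash
python3 -c "
from h import *
go(492,380,170,101.1)"
```

```text
xyz [ -0.17  -0.14 -13.91] rot [ 0.002 -0.004 -0.   ] | pos [493.3 382.5  30.9] t 11.58 F [-1.4 -0.5  7.8] w 26.5
```

Call:
apply_moves(
  steps=[
    {"hand":0,"xyz":[0,0,-4],"delta_rot":[0,0,0]},
    {"hand":0,"xyz":[0,0,-8],"delta_rot":[0,0,0]},
    {"hand":0,"xyz":[0,0,-12],"delta_rot":[0,0,0]},
    {"hand":0,"xyz":[0,0,-14],"delta_rot":[0,0,0]},
    {"hand":0,"xyz":[0,0,-14],"delta_rot":[0,0,0]},
    {"hand":0,"xyz":[0,0,-14],"delta_rot":[0,0,0]},
  ],
)

```text
clock: 12.08
position: [492.5, 381.6, 170.1]
ee_rot: [0.636, 0.772, 0.002, -0.002]
contact_force: [0.2, 0.6, -2.6]
gripper_width: 26.4
```

```bash
python3 -c "
from h import *
p=snap('scene','s9.png')
f=np.array(p['frame'])[100:260,360:540];a=cv2.resize(f,None,fx=3,fy=3,interpolation=cv2.INTER_CUBIC)
cv2.imwrite('pics/s9c.png',a)
go(588.5,-175,170,98.4)"
```

```text
xyz [-56.4   -1.13  -0.32] rot [-0.003 -0.002  0.046] | pos [491.8 380.8 168. ] t 12.13 F [ 0.2 -0.1 -1.8] w 26.3
```

View pics/s9c.png

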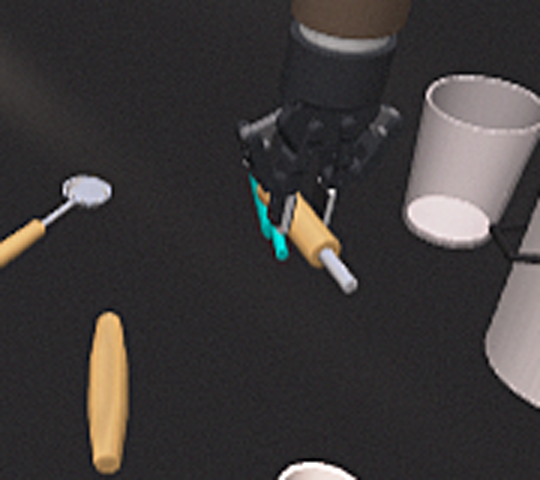

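The 28 mm pin is held. I'll carry it to the slot next to the 16 mm pin.

Call:
apply_moves(
  steps=[
    {"hand":0,"xyz":[-56.4,-1.1,-0.3],"delta_rot":[-0.003,-0.002,0.046]},
    {"hand":0,"xyz":[-56.4,-1.1,-0.3],"delta_rot":[-0.003,-0.002,0.046]},
    {"hand":0,"xyz":[-56.4,-1.1,-0.3],"delta_rot":[-0.003,-0.002,0.046]},
    {"hand":0,"xyz":[-56.4,-1.1,-0.3],"delta_rot":[-0.003,-0.002,0.046]},
    {"hand":0,"xyz":[-56.4,-1.1,-0.3],"delta_rot":[-0.003,-0.002,0.046]},
    {"hand":0,"xyz":[-56.4,-1.1,-0.3],"delta_rot":[-0.003,-0.002,0.046]},
    {"hand":0,"xyz":[-56.4,-1.1,-0.3],"delta_rot":[-0.003,-0.002,0.046]},
    {"hand":0,"xyz":[-56.4,-1.1,-0.3],"delta_rot":[-0.003,-0.002,0.046]},
    {"hand":0,"xyz":[-56.4,-1.1,-0.3],"delta_rot":[-0.003,-0.002,0.046]},
    {"hand":0,"xyz":[-56.4,-1.1,-0.3],"delta_rot":[-0.003,-0.002,0.046]},
    {"hand":0,"xyz":[-56.4,-1.1,-0.3],"delta_rot":[-0.003,-0.002,0.046]},
    {"hand":0,"xyz":[-56.4,-1.1,-0.3],"delta_rot":[-0.003,-0.002,0.046]},
  ],
)

```text
clock: 13.13
position: [577.3, -113.3, 167.7]
ee_rot: [0.653, 0.757, -0.001, -0.001]
contact_force: [1.2, -0.2, -1.4]
gripper_width: 25.9
```

```bash
python3 -c "
from h import *
go(588,-175,160,98.4)"
```

```text
xyz [-6.26  0.16  0.76] rot [-0.004 -0.    -0.   ] | pos [ 577.3 -113.3  167.7] t 13.13 F [ 1.2 -0.2 -1.4] w 25.9
```

Call:
apply_moves(
  steps=[
    {"hand":0,"xyz":[-6.0,0.2,0],"delta_rot":[0,0,0]},
    {"hand":0,"xyz":[-6.0,0.2,0],"delta_rot":[0,0,0]},
    {"hand":0,"xyz":[-6.0,0.2,3],"delta_rot":[0,0,0]},
    {"hand":0,"xyz":[-6.0,0.2,5.0],"delta_rot":[0,0,0]},
    {"hand":0,"xyz":[-6.0,0.2,5.0],"delta_rot":[0,0,0]},
    {"hand":0,"xyz":[-6.0,0.2,5.0],"delta_rot":[0,0,0]},
  ],
)

```text
clock: 13.63
position: [587.8, -170.5, 117.3]
ee_rot: [0.653, 0.757, -0.002, -0.002]
contact_force: [0.7, 0.2, -0.6]
gripper_width: 25.9
```

```bash
python3 -c "
from h import *
p=snap('scene','s10.png')
f=np.array(p['frame'])[150:290,130:310];a=cv2.resize(f,None,fx=4,fy=4,interpolation=cv2.INTER_CUBIC)
cv2.imwrite('pics/s10c.png',a)
go(588,-175.2,78,98.4)"
```

```text
xyz [-0.46 -0.19  4.12] rot [-0.001  0.001  0.001] | pos [ 589.2 -170.4  119.2] t 13.68 F [ 0.1  0.1 -1. ] w 26.1
```

View pics/s10c.png

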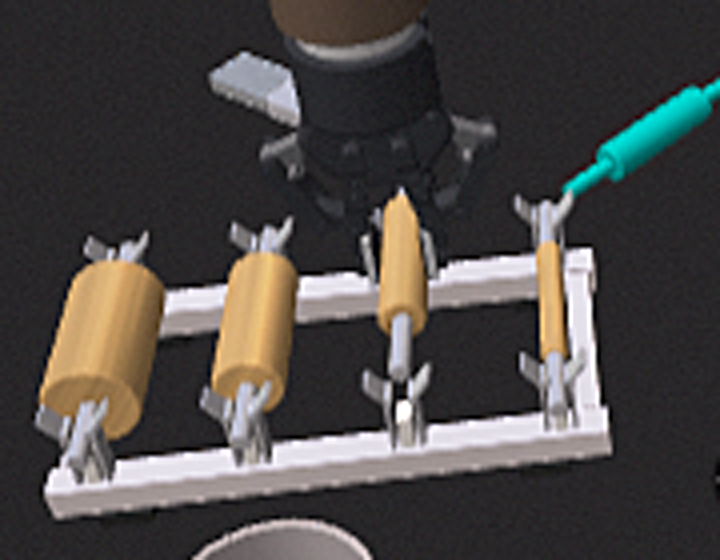

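The pin needs to move 4–5 mm toward −y, then go down.

Call:
apply_moves(
  steps=[
    {"hand":0,"xyz":[-0.5,-0.1,0],"delta_rot":[0,0,0]},
    {"hand":0,"xyz":[-0.5,-0.1,1.0],"delta_rot":[0,0,0]},
    {"hand":0,"xyz":[-0.5,-0.1,2.0],"delta_rot":[0,0,0]},
    {"hand":0,"xyz":[-0.5,-0.1,2.6],"delta_rot":[0,0,0]},
    {"hand":0,"xyz":[-0.5,-0.1,3.2],"delta_rot":[0,0,0]},
    {"hand":0,"xyz":[-0.5,-0.1,3.7],"delta_rot":[0,0,0]},
    {"hand":0,"xyz":[-0.5,-0.1,4.1],"delta_rot":[0,0,0]},
    {"hand":0,"xyz":[-0.5,-0.1,4.1],"delta_rot":[0,0,0]},
  ],
)

```text
clock: 14.35
position: [588.9, -175.3, 78.2]
ee_rot: [0.653, 0.757, -0.0, 0.0]
contact_force: [-0.0, -0.5, -1.5]
gripper_width: 26.3
```

```bash
python3 -c "
from h import *
p=snap('scene','s11.png')
f=np.array(p['frame'])[150:290,130:310];a=cv2.resize(f,None,fx=4,fy=4,interpolation=cv2.INTER_CUBIC)
cv2.imwrite('pics/s11c.png',a)
go(588,-175.2,78,98.4)"
```

```text
xyz [ 0.03 -0.07  0.02] rot [-0.001  0.     0.   ] | pos [ 588.7 -175.3   78.2] t 14.4 F [-0.4 -0.2 -1.1] w 26.3
```

View pics/s11c.png

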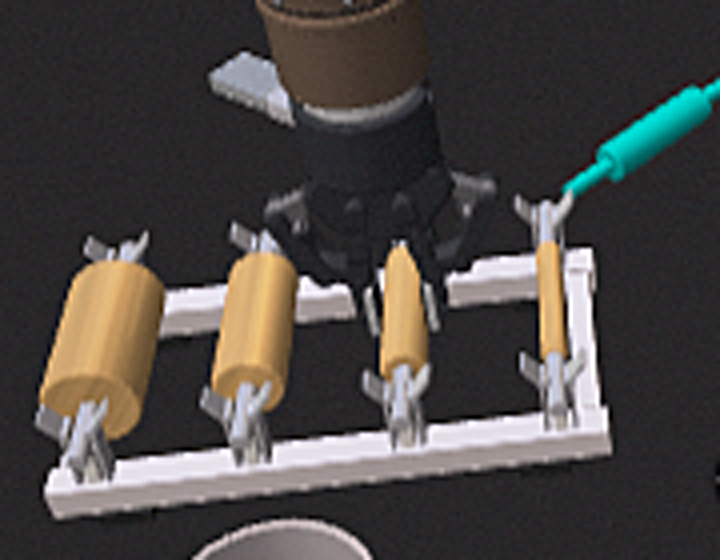

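Call:
apply_moves(
  steps=[
    {"hand":0,"xyz":[0,0,0.4],"delta_rot":[0,0,0]},
    {"hand":0,"xyz":[0,0,0.6],"delta_rot":[0,0,0]},
    {"hand":0,"xyz":[0,0,0.6],"delta_rot":[0,0,0]},
  ],
)

```text
clock: 14.65
position: [589.5, -175.5, 76.7]
ee_rot: [0.653, 0.758, -0.0, 0.001]
contact_force: [-6.5, 4.0, 18.2]
gripper_width: 26.6
```

```bash
python3 -c "
from h import *
go(588,-175.2,78,98.4)"
```

```text
xyz [ 0.05 -0.14 -0.13] rot [0.001 0.002 0.002] | pos [ 589.5 -175.5   76.7] t 14.65 F [-6.5  4.  18.2] w 26.6
```

Call:
apply_moves(
  steps=[
    {"hand":0,"xyz":[0,0,0.3],"delta_rot":[0,0,0]},
    {"hand":0,"xyz":[0,0,0.5],"delta_rot":[0,0,0]},
    {"hand":0,"xyz":[0,0,0.5],"delta_rot":[0,0,0]},
  ],
)

```text
clock: 14.9
position: [589.5, -175.5, 76.4]
ee_rot: [0.652, 0.758, -0.0, 0.002]
contact_force: [-14.9, 7.6, 40.7]
gripper_width: 26.1
```

```bash
python3 -c "
from h import *
p=snap('scene','s12.png')
f=np.array(p['frame'])[150:290,130:310];a=cv2.resize(f,None,fx=4,fy=4,interpolation=cv2.INTER_CUBIC)
cv2.imwrite('pics/s12c.png',a)
go(588,-175.2,78,98.4)"
```

```text
xyz [ 0.06 -0.15 -0.16] rot [0.002 0.003 0.003] | pos [ 589.5 -175.5   76.4] t 14.95 F [-14.7   7.8  40.3] w 26.5
```

View pics/s12c.png

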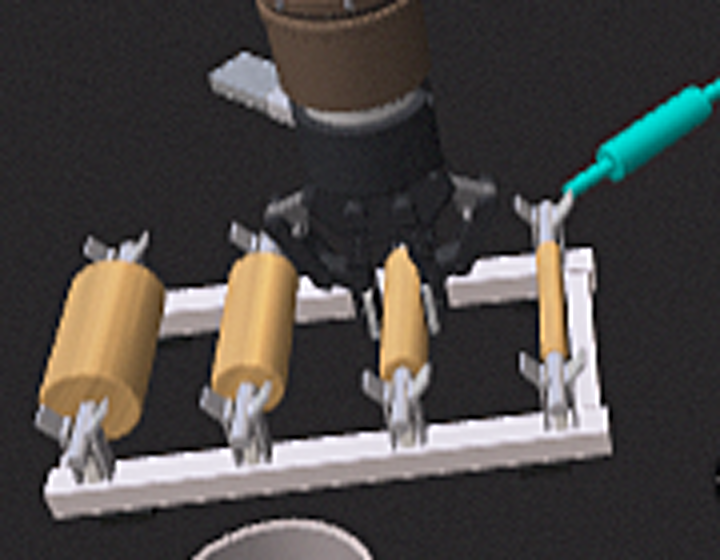

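Rigid at TCP z = 76.4 under 40 N on the held pin, where I expected about 77, so it is on its seats. Release and rise.

Call:
apply_moves(
  steps=[
    {"hand":0,"xyz":[0,0,-0.9],"delta_rot":[0,0,0]},
    {"hand":0.6,"xyz":[0,0,-0.9],"delta_rot":[0,0,0]},
    {"hand":0.6,"xyz":[0,0,-0.9],"delta_rot":[0,0,0]},
    {"hand":0.6,"xyz":[0,0,-0.9],"delta_rot":[0,0,0]},
    {"hand":0.6,"xyz":[0,0,-0.9],"delta_rot":[0,0,0]},
    {"hand":0.6,"xyz":[0,0,-3],"delta_rot":[0,0,0]},
    {"hand":0.6,"xyz":[0,0,-7],"delta_rot":[0,0,0]},
    {"hand":0.6,"xyz":[0,0,-11],"delta_rot":[0,0,0]},
    {"hand":0.6,"xyz":[0,0,-14],"delta_rot":[0,0,0]},
    {"hand":0.6,"xyz":[0,0,-14],"delta_rot":[0,0,0]},
  ],
)

```text
clock: 15.78
position: [593.0, -176.4, 215.2]
ee_rot: [0.653, 0.757, 0.003, 0.007]
contact_force: [1.0, -0.8, 0.9]
gripper_width: 51.3
```

```bash
python3 -c "
from h import *
go(400,-20,250,98.4)"
```

```text
xyz [ 18.3  -16.73  -3.81] rot [0.014 0.006 0.002] | pos [ 593.  -176.4  215.2] t 15.78 F [ 1.  -0.8  0.9] w 51.3
```

Moving aside so both cameras can see the rack.

Call:
apply_moves(
  steps=[
    {"hand":0.6,"xyz":[30,-14,-4],"delta_rot":[0,0,0]},
    {"hand":0.6,"xyz":[30,-14,-4],"delta_rot":[0,0,0]},
    {"hand":0.6,"xyz":[30,-14,-4],"delta_rot":[0,0,0]},
    {"hand":0.6,"xyz":[30,-14,-4],"delta_rot":[0,0,0]},
    {"hand":0.6,"xyz":[30,-14,-4],"delta_rot":[0,0,0]},
    {"hand":0.6,"xyz":[30,-14,-4],"delta_rot":[0,0,0]},
    {"hand":0.6,"xyz":[30,-14,-4],"delta_rot":[0,0,0]},
    {"hand":0.6,"xyz":[30,-14,-4],"delta_rot":[0,0,0]},
    {"hand":0.6,"xyz":[30,-14,-4],"delta_rot":[0,0,0]},
    {"hand":0.6,"xyz":[30,-14,-4],"delta_rot":[0,0,0]},
    {"hand":0.6,"xyz":[30,-14,-4],"delta_rot":[0,0,0]},
  ],
)

```text
clock: 16.7
position: [406.7, 101.0, 247.2]
ee_rot: [0.653, 0.757, -0.0, 0.0]
contact_force: [-0.1, 0.9, -0.2]
gripper_width: 51.7
```

```bash
python3 -c "
from h import *
p=snap('scene','s13.png')
f=np.array(p['frame'])[180:290,130:290];cv2.imwrite('pics/s13c.png',cv2.resize(f,None,fx=5,fy=5,interpolation=cv2.INTER_CUBIC))
q=snap('top','t13.png')
f=np.array(q['frame'])[110:190,340:460];cv2.imwrite('pics/t13c.png',cv2.resize(f,None,fx=6,fy=6,interpolation=cv2.INTER_CUBIC))
for l in ['pin42_mid','pin28_mid','pin56_mid','pin16_mid']:
  for P in (p,q):
    for r in nets.pinpoint(P,l)[:3]: print(l,np.round(r['xyz'],1),round(r['confidence'],2))
"
```

```text
pin42_mid [ 597.7 -261.6   60.6] 0.96
pin42_mid [ 595.3 -265.3   59.8] 0.87
pin28_mid [336.2 -40.5  15. ] 0.87
pin28_mid [261.5 435.3  11.3] 0.77
pin28_mid [ 587.3 -174.4   62.7] 0.7
pin28_mid [ 587.1 -178.1   62.6] 0.88
pin28_mid [341.7 -43.6  14.4] 0.69
pin28_mid [262.5 435.3   9.6] 0.61
pin56_mid [ 614.3 -352.    61.9] 0.97
pin56_mid [ 616.3 -352.5   60.1] 0.63
pin16_mid [576.9 -89.   58.9] 0.72
pin16_mid [574.5 -90.7  62.2] 0.71
```

View pics/s13c.png

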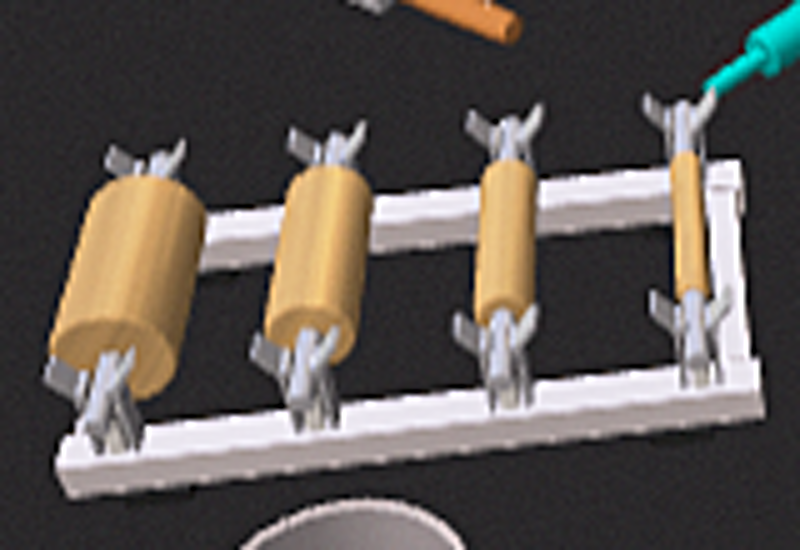

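View pics/t13c.png

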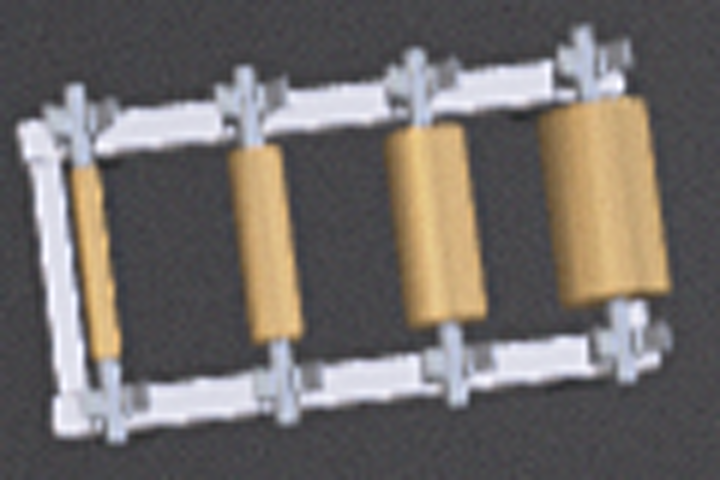

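All four pins look identically seated, ordered 16, 28, 42, 56, with heights near 60 mm. Handing in.

```bash
python3 -c "
from h import *
print(telemetry.read_state()['clock'],workorder.job_done())"
```

```text
the job is handed in; nothing more can be done
17.2 None
```

I pressed the 42 mm pin into the slot next to the 56 mm pin and the 28 mm pin into the slot next to the 16 mm pin. I then backed the gripper clear and handed the job in at about 17 s of the 56 s allowed.

**Seating:** Each pin was pressed until it stopped moving, at about 33 N for the 42 mm pin and 40 N for the 28 mm pin. Both stopped within about 1 mm of the fully-home height worked out from the grasp. After release, both cameras showed all four pins seated alike at both ends, running 16, 28, 42, 56. The networks put the two new pins' axes at about 60–63 mm height and within a few mm of their slots.

**Not touched:** The two end pins look unmoved. I never handled the tapered pin or the turquoise look-alikes.

**Caveats:**
- The wrist read a peak of about 41 N upward (44 N in total) while pressing the 28 mm pin. That load went through the gripped pin, and I saw no contact on the gripper's body. The wrist limit is 120 N.
- At both grasps the arm settled about 4 mm higher than commanded, with about 8 N of upward force. I didn't find the cause, but both grips held.
- No check failed. The two cameras differed by about 4 mm on the pins' positions across the slot, which is within their stated accuracy.

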